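Prise the red retaining ring out of a filter block

ROBOT

A 6-joint arm with a two-finger parallel gripper is mounted at the origin on the work surface. World frame = base frame: x ahead of the robot, y to its left, z up, the work surface at z = 0. Lengths are in m, angles in degrees, forces in N, time in s.
With the tool pointing down it reaches from about 0.35 to 0.925 m from the base axis. Payload 6.4 kg.
Tool frame: the origin (TCP) lies at the very end of the fingers, on their centre line; the grasp point (between the pads) lies 19 mm behind it; z points along the fingers, y is the line along which they close (so a half turn about z gives the same grasp; the last joint's range is limited). The gripper opens to 94 mm and grips with 3 to 60 N. Pads are 16 mm wide; open, the fingers measure 119 mm over their backs; the gripper's body (75 mm by 177 mm) begins 78 mm behind the grasp point.
Start: joints at [-77.985, 14.043, 89.255, -0, 76.702, -9.975], TCP at [0.243, -0.603, 0.205] pointing down, gripper open.
Joint ranges: [-179.41, 179.41], [-58.25, 129.5], [7.25, 145.43], [-54.29, 234.29], [11.92, 165.04], [-157.13, 157.13]. Speed limits (degrees/s): [147.25, 147.25, 180, 180, 180, 180].

INTERFACE

Orientations are given as [roll, pitch, yaw] about the fixed x, y, z axes, in that order (R = Rz(yaw) Ry(pitch) Rx(roll)).
In Python, from cell import read_state, optics, env gives the robot as it stands. The module is installed in compiled form; this text tells all that it offers.
- The arm moves only by the tool apply_moves, never from a script. Its argument "motion" is a list of rows, each an object of numbers: "x", "y", "z": the shift along the world's x, y, z in m; "ax", "ay", "az": the turn, a rotation vector about the world's x, y, z in degrees; "fingers": the finger opening in m, from 0 to 0.094. A call has 1 to 5 rows; each row shifts and turns the commanded pose from where the row before left it; what a row does not reach is not made up. A row lasts 1/10 s, in which the tool goes at most 50 mm and 8.59 degrees, less where a joint would pass 70% of its speed; a pose out of reach is approached as far as the arm can. A call with a gripper value outside its range is refused whole. The fingers move at their own pace and stop on an object; "force" is the grip in N (left out, the last holds). Time passes only in rows, so rows that do not move let the fingers close. It gives the time, the measured TCP pose, the force, the opening and the grip force at its end, in the units of the state.
- read_state(): the state, without advancing time (a new reading comes with each control period).
- optics.read_camera(name): name is "side" or "top"; returns a dict with "image" (420x560x3 uint8, red, green, blue), "intrinsics" (3x3 intrinsics, pixels), "rvec" (rotation vector, rad) and "tvec" (3), from world to camera coordinates, as OpenCV has them. Camera axes: x right, y down, z forward; pixel columns grow to the right and rows downward; lengths in m; the calibration is good to about 2 mm. A picture is of the moment at which its call begins. There is no depth.
- env.finish_job(): hands the job in; it is judged then, once.
Trained networks look in a picture, given as the dict that the camera call returned (one of the last four; its "shot" number tells which), for a name from the list of things; names that differ only in an ending like _2 or _b are one class to them, and where a whole thing is asked for, a point or a joint stands for the part that bears it (a point fixed in the world has none). Each returns a list of dicts, best first, with "conf" (0 to 1); they miss things now and then, are a little off and sometimes report something else, mostly with a low value. They report only what shows in the picture. A call takes as long as a camera call. They do not tell look-alikes from the thing itself.
- optics.masks_of(thing, picture): "pixels" (420x560 bool, what is visible of it) and "rect" ([left, top, width, height] in pixels, round what is visible of it).
The state is a dict: "clock": time; "q": joint angles; "qd": joint speeds; "joint_torque": joint torques, N m; "tool_pos": TCP position; "eef_rot": TCP orientation; "contact_force": force on the tool from outside, world axes, zero at the start; "moment": the same for the moment, N m; "width": finger opening in m; "finger_force": force on a finger pad.
Only numpy, scipy, OpenCV 4.12 (cv2) and the standard library are available. Lean on these libraries where they do the work, as an engineer would, in place of code of your own. Each camera call takes 0.05 s, during which the arm holds its last target. There are 200 camera calls.

TASK

Take the pick with the yellow handle from the black tool mat, put its tip into the notch under the lug of the red retaining ring, and lift that end out of the groove until the ring stands up at about 30 degrees or more. Then lay the pick back down on the mat and let go. Leave the blue ring seated and keep the fingers off both rings.

Things in the scene. Friction and masses are not known exactly. Their poses are not given: they have to be found in the camera images.
- pick_grip (a point): Pick lying on the mat: square yellow handle 100 mm long, 20 x 20 mm, then a 12 mm collar and a straight steel shank, 6 mm diameter, all on one level axis; 70 g. This point: the handle's centre, 10 mm above the mat's top; grip it here across its 20 mm. x runs along the pick to its tip, 130 mm away; z up. A red screwdriver and a steel spanner lie beside it, 85 mm apart.
- red_end (a point): The ring to lift: red, split, 74 mm outside, 4 mm thick, level in the top of a square aluminium block. Its lug, 18 mm wide, juts out over a notch in the block's front. This point: middle of the lug's outer edge, underside, 62 mm above the bench. x: level, from the lug inwards (the pick's way in, 28 mm to the notch's back wall); z up. Hinged 87 mm along x, it swings up and stays where left.
- blue_end (a point): The ring to leave alone: blue, same point and axes. Both blocks: fixed, 92 x 92 mm, 70 mm tall, one ring each. Notch: 52 mm wide, centred on the lug, 20 mm deep, open in front and above, floor 22 mm below the ring's underside; the lug juts 8 mm past the block's front. A ring swings up to 69 degrees and yields to about half a newton at the lug.
- mat: Black rubber tool mat fixed on the bench, 260 mm (its x) by 270 mm (its y), 4 mm thick; origin at the centre of its underside, z up. The pick's handle centre must finally lie over it; the place where the pick lay at the start is free for it.
There are look-alikes about, which are no part of the job. Of the things that look like the part that bears pick_grip, the largest one is meant. Leave any purple look-alike of the part that bears red_end alone.

How it is judged (in metres and radians):
On the way, in this order (a step that is already met when the one before it is completed fails the run):
1. the red ring is lifted by at least 20 degrees with the held pick at its lug (angle between red_end's own z axis and vertical above 0.35 rad and distance between pick_grip and red_end below 0.16 m and height (world z) of pick_grip above 0.06 m and contact force between the fingers and pick above 1 N), for 0.1 s.
2. the pick is lowered onto the mat in the fingers, not dropped (handle's centre less than 30 mm above the mat's underside) (x of pick_grip in the frame of mat between -0.13 and 0.13 m and y of pick_grip in the frame of mat between -0.135 and 0.135 m and z of pick_grip in the frame of mat below 0.03 m and contact force between the fingers and pick above 0.5 N), for 0.05 s.
At the end, for the whole second after the job is handed in: The red ring stands up by at least 20 degrees (0.35 rad) from level, the pick lies at rest on the mat, released, with its handle's centre over the mat and less than 22 mm above the mat's underside, and the blue ring is seated (under 0.1 rad) (angle between red_end's own z axis and vertical above 0.35 rad and x of pick_grip in the frame of mat between -0.13 and 0.13 m and y of pick_grip in the frame of mat between -0.135 and 0.135 m and z of pick_grip in the frame of mat below 0.022 m and angle between blue_end's own z axis and vertical below 0.1 rad and linear speed of pick below 0.02 m/s and contact force between the fingers and pick below 0.1 N); the robot touches nothing.
It fails at once if the blue ring is lifted by more than 0.1 rad (angle between blue_end's own z axis and vertical above 0.1 rad).
It fails at once if the fingers push on a ring (contact force between the fingers and red_ring above 1 N or contact force between the fingers and blue_ring above 1 N).
It also fails if it takes over 42 s, if anything falls off the work surface, if the arm or the gripper's body presses on something with over 40 N, if the wrist force passes 120 N, or if a joint passes its speed limit or range.

## Working session

There is one attempt and no reset: what is moved stays moved. The work goes in short steps, Python scripts to look and compute and a tool call to move; the robot and the scene stay as the last step left them, time stands still between calls to the robot, and variables do not carry over. Pictures are saved under pics/ and viewed, at most 10 in all, crops included, and the job is handed in when it is done.

Besides the shell and the picture viewer there is one more tool, called by a JSON object that holds its "op" and its "data", one argument or row to a line. apply_moves: Moves the arm, as the interface text tells. Its arguments: {"type":"object","properties":{"motion":{"type":"array"},"force":{"type":"number"}},"required":["motion"]}

```bash
mkdir -p pics; cat > h.py <<'E'
import numpy as np,cv2
from cell import read_state,optics,env
def cam(n,save=None):
    p=optics.read_camera(n)
    if save: cv2.imwrite('pics/'+save,p['image'][:,:,::-1])
    return p
def ray(p,uv):
    R=cv2.Rodrigues(np.array(p['rvec'],float))[0];t=np.array(p['tvec'],float).ravel()
    d=R.T@np.linalg.inv(np.array(p['intrinsics']))@np.array([uv[0],uv[1],1.]);return -R.T@t,d
def onz(p,uv,z):
    c,d=ray(p,uv);return c+d*(z-c[2])/d[2]
def proj(p,X):
    return cv2.projectPoints(np.array(X,float).reshape(-1,1,3),np.array(p['rvec'],float),np.array(p['tvec'],float),np.array(p['intrinsics'],float),None)[0].reshape(-1,2)
E
python3 - <<'E'
from h import *
for n in('top','side'):
    p=cam(n,n+'0.png');print(n,ray(p,(280,210)))
    for t in('pick_grip','red_end','blue_end','mat'):
        for m in optics.masks_of(t,p)[:6]:
            c=cv2.minAreaRect(np.argwhere(m['pixels'])[:,::-1].astype(np.float32))
            print(t,round(m['conf'],2),m['rect'],m['pixels'].sum(),np.round(c[0]),np.round(c[1]),round(c[2]))
print(read_state())
E
```

```text
top (array([ 0.52702294, -0.0530017 ,  1.22704737]), array([ 0.06266112,  0.0013079 , -0.99804364]))
pick_grip 0.69 [306.2, 201.2, 61.1, 11.2] 341 [337. 209.] [ 8. 55.] 80
pick_grip 0.67 [429.8, 193.4, 25.9, 23.5] 187 [443. 205.] [32.  6.] 35
pick_grip 0.54 [344.8, 122.7, 34.0, 45.1] 243 [361. 146.] [ 7. 53.] 30
red_end 0.92 [181.0, 240.1, 37.9, 32.4] 392 [196. 256.] [35. 30.] 45
red_end 0.61 [103.1, 276.1, 38.8, 33.8] 451 [122. 290.] [31. 35.] 72
blue_end 0.78 [173.0, 176.1, 40.0, 33.3] 278 [190. 191.] [29. 33.] 38
mat 0.56 [296.8, 187.3, 110.7, 105.4] 9689 [352. 241.] [103. 107.] 87
side (array([-0.00816722,  0.69843508,  0.64502184]), array([ 0.52845451, -0.67150531, -0.51979232]))
pick_grip 0.76 [284.2, 185.3, 37.9, 36.6] 320 [303. 204.] [10. 47.] 45
pick_grip 0.6 [341.1, 162.9, 31.1, 8.4] 191 [356. 165.] [ 8. 29.] 84
red_end 0.88 [196.7, 329.3, 54.4, 33.6] 596 [224. 346.] [35. 54.] 90
blue_end 0.6 [172.4, 229.0, 36.3, 25.8] 236 [190. 244.] [19. 39.] 72
mat 0.79 [268.7, 173.9, 113.7, 75.2] 4233 [332. 207.] [111.  62.] 20
{'clock': 0.5, 'q': array([-7.79864404e+01,  1.40452768e+01,  8.92562620e+01,  7.38139650e-04,
        7.67020623e+01, -9.97352655e+00]), 'qd': array([ 0.12447707, -0.034823  , -0.05758194,  0.04116719, -0.07952164,
       -0.05574436]), 'joint_torque': array([-2.59552344e-04, -4.15426755e+01, -3.14558315e+01,  6.83817384e-02,
        2.93884927e-02, -2.63064612e-05]), 'tool_pos': array([ 0.24338488, -0.60271419,  0.20542357]), 'eef_rot': array([-1.79996578e+02, -1.33116787e-03,  2.19869163e+01]), 'contact_force': array([-0.10207928, -0.61134014,  0.20016348]), 'moment': array([-0.00887554,  0.03364104, -0.00112016]), 'finger_force': 0.0, 'width': 0.0938723750291303}
```

View pics/top0.png

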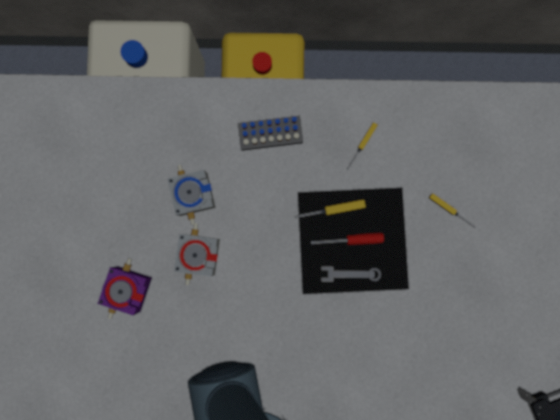

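View pics/side0.png

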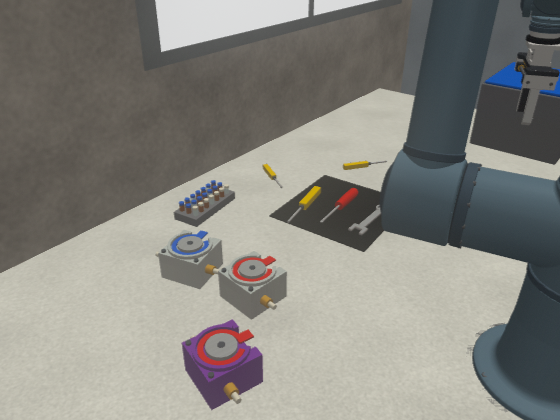

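```bash
cat > fit.py <<'E'
from h import *
from scipy.optimize import minimize
S=4
def fill(p,polys,holes=()):
    m=np.zeros((420*S,560*S),np.uint8)
    for P,v in [(P,255) for P in polys]+[(P,0) for P in holes]:
        if v==0: m2=m
        q=(proj(p,P)+.5)*S*16
        cv2.fillPoly(m,[np.round(q).astype(np.int32).reshape(-1,1,2)],v,shift=4)
    return m
def lug(m,p,P):
    q=(proj(p,P)+.5)*S*16;cv2.fillPoly(m,[np.round(q).astype(np.int32).reshape(-1,1,2)],255,shift=4);return m
def fr(x,y,yaw):
    c,s=np.cos(yaw),np.sin(yaw)
    return lambda L:np.array([[x+c*a-s*b,y+s*a+c*b,z] for a,b,z in L])
def box(x0,x1,w,z0,z1): return [(a,b,z) for z in(z0,z1) for a,b in((x0,-w),(x1,-w),(x1,w),(x0,w))]
A=np.linspace(0,2*np.pi,60)
def ringmask(p,v):
    F=fr(*v[:3]);z=.066
    m=fill(p,[F([(.054+.037*np.cos(a),.037*np.sin(a),z) for a in A])],[F([(.054+v[3]*np.cos(a),v[3]*np.sin(a),z) for a in A])])
    return lug(m,p,F([(0,-.009,z),(.022,-.009,z),(.022,.009,z),(0,.009,z)]))
def handmask(p,v):
    P=fr(*v[:3])(box(-.05,.05,.01,.004,.024));q=cv2.convexHull(proj(p,P).astype(np.float32))
    m=np.zeros((420*S,560*S),np.uint8);cv2.fillPoly(m,[np.round((q+.5)*S*16).astype(np.int32)],255,shift=4);return m
def colmask(p,name,rect):
    im=p['image'];hsv=cv2.cvtColor(im,cv2.COLOR_RGB2HSV)
    h=hsv[:,:,0].astype(int);s=hsv[:,:,1]
    hh={'red':(h<8)|(h>172),'blue':(h>95)&(h<130),'yellow':(h>15)&(h<35)}[name]
    m=hh&(s>(150 if name=='yellow' else 120));r=np.zeros_like(m);x,y,w,g=[int(round(a)) for a in rect]
    r[y-4:y+g+4,x-4:x+w+4]=1;m=(m&r).astype(np.uint8)*255
    return m
def fit(fn,obs,v0,steps):
    obs=[(p,cv2.resize(m,None,fx=S,fy=S,interpolation=cv2.INTER_LINEAR)>127) for p,m in obs]
    def c(v):
        t=0
        for p,m in obs:
            k=fn(p,v)>127;t-=(k&m).sum()/max(1,(k|m).sum())
        return t/len(obs)
    v0=np.array(v0,float)
    for st in(1,.3):
        sim=np.vstack([v0]+[v0+np.eye(len(v0))[i]*steps[i]*st for i in range(len(v0))])
        r=minimize(c,v0,method='Nelder-Mead',options=dict(initial_simplex=sim,xatol=1e-5,fatol=1e-4));v0=r.x
    return r.x,r.fun
E
python3 - <<'E'
from fit import *
t=cam('top');s=cam('side')
T={'red':[181,240,38,33],'blue':[173,176,40,33]};Sd={'red':[228,252,50,32],'blue':[162,228,50,32]}
for n,c in(('red',(196,255)),('blue',(189,191))):
    x,y,_=onz(t,c,.066)
    mt,ms=colmask(t,n,T[n]),colmask(s,n,Sd[n]);print((mt>0).sum(),(ms>0).sum(),x,y)
    yaw=np.radians(95 if n=='red' else 75)
    v0=[x-.054*np.cos(yaw),y-.054*np.sin(yaw),yaw,.028]
    for o in([(t,mt)],[(s,ms)],[(t,mt),(s,ms)]):
        for y0 in (-.3,.3):
            w=list(v0);w[2]+=y0;w[0]=x-.054*np.cos(w[2]);w[1]=y-.054*np.sin(w[2])
            v,f=fit(ringmask,o,w,[.01,.01,.2,-.005]);print(n,len(o),v.round(4),np.degrees(v[2]).round(1),round(f,3))
x,y,_=onz(t,(345,208),.02);mt,ms=colmask(t,'yellow',[320,195,50,24]),colmask(s,'yellow',[296,182,28,30])
for o in([(t,mt)],[(s,ms)],[(t,mt),(s,ms)]):
    v,f=fit(handmask,o,[x,y,np.radians(100)],[.01,.01,.1]);print('pick',v.round(4),np.degrees(v[2]).round(1),round(f,3))
mat=[onz(t,q,.004)[:2].round(3) for q in((299,192),(402,188),(408,289),(303,293))];print(mat, 'tip',onz(t,(296,216),.014))
E
```

```text
281 324 0.4888483320687827 0.1482718488440472
red 1 [0.4812 0.0982 1.396  0.0285] 80.0 -0.732
red 1 [0.5113 0.1016 1.976  0.0283] 113.2 -0.574
red 1 [0.4802 0.0971 1.3915 0.0281] 79.7 -0.797
red 1 [0.5096 0.1    1.9431 0.0281] 111.3 -0.619
red 2 [0.4817 0.0977 1.4138 0.028 ] 81.0 -0.758
red 2 [0.5106 0.101  1.9685 0.0283] 112.8 -0.587
280 215 0.6426926254432331 0.16927659207447693
blue 1 [0.6152 0.1215 1.0668 0.0284] 61.1 -0.581
blue 1 [0.6546 0.117  1.8183 0.0286] 104.2 -0.758
blue 1 [0.6158 0.1204 1.0629 0.0288] 60.9 -0.548
blue 1 [0.6501 0.114  1.718  0.0288] 98.4 -0.696
blue 2 [0.6147 0.1214 1.0545 0.0284] 60.4 -0.55
blue 2 [0.6541 0.1159 1.8061 0.0287] 103.5 -0.722
pick [ 0.6141 -0.2143  1.7709] 101.5 -0.832
pick [ 0.6149 -0.2178  1.8249] 104.6 -0.746
pick [ 0.6138 -0.2151  1.8129] 103.9 -0.782
[array([ 0.65 , -0.099]), array([ 0.665, -0.362]), array([ 0.41 , -0.376]), array([ 0.396, -0.112])] tip [ 0.58863845 -0.09193741  0.014     ]
```

{"op": "apply_moves", "data": {
  "motion": [
    {"x": 0.025, "y": 0.026, "az": 5.3, "fingers": 0.06},
    {"x": 0.025, "y": 0.026, "az": 5.3},
    {"x": 0.025, "y": 0.026, "az": 5.3},
    {"x": 0.025, "y": 0.026, "az": 5.3},
    {"x": 0.025, "y": 0.026, "az": 5.3}
  ]
}}

```text
$.motion[0]: bad value
```

{"op": "apply_moves", "data": {
  "motion": [
    {"x": 0.025, "y": 0.026, "az": 5.3},
    {"x": 0.025, "y": 0.026, "az": 5.3},
    {"x": 0.025, "y": 0.026, "az": 5.3},
    {"x": 0.025, "y": 0.026, "az": 5.3},
    {"x": 0.025, "y": 0.026, "az": 5.3}
  ]
}}

```text
$.motion[0]: bad value
```

{"op": "apply_moves", "data": {
  "motion": [
    {"x": 0.025, "y": 0.026, "az": 5.3},
    {"x": 0.025, "y": 0.026, "az": 5.3},
    {"x": 0.025, "y": 0.026, "az": 5.3},
    {"x": 0.025, "y": 0.026, "az": 5.3},
    {"x": 0.02, "y": 0.024, "az": 5.3}
  ]
}}

```text
$.motion[0]: bad value
```

{"op": "apply_moves", "data": {
  "motion": [
    {"x": 0.025, "y": 0.026, "z": 0, "ax": 0, "ay": 0, "az": 5.3, "fingers": 0.06},
    {"x": 0.025, "y": 0.026, "z": 0, "ax": 0, "ay": 0, "az": 5.3, "fingers": 0.06},
    {"x": 0.025, "y": 0.026, "z": 0, "ax": 0, "ay": 0, "az": 5.3, "fingers": 0.06},
    {"x": 0.025, "y": 0.026, "z": 0, "ax": 0, "ay": 0, "az": 5.3, "fingers": 0.06},
    {"x": 0.025, "y": 0.026, "z": 0, "ax": 0, "ay": 0, "az": 5.3, "fingers": 0.06}
  ]
}}

```text
clock: 1.1
tool_pos: [0.3693, -0.4717, 0.2056]
eef_rot: [180.0, 0.0, 48.7]
contact_force: [1.0, 0.3, 1.4]
width: 0.0607
finger_force: 0.0
```

{"op": "apply_moves", "data": {
  "motion": [
    {"x": 0.025, "y": 0.026, "z": 0, "ax": 0, "ay": 0, "az": 5.3, "fingers": 0.06},
    {"x": 0.025, "y": 0.026, "z": 0, "ax": 0, "ay": 0, "az": 5.3, "fingers": 0.06},
    {"x": 0.025, "y": 0.026, "z": 0, "ax": 0, "ay": 0, "az": 5.3, "fingers": 0.06},
    {"x": 0.025, "y": 0.026, "z": 0, "ax": 0, "ay": 0, "az": 5.3, "fingers": 0.06},
    {"x": 0.025, "y": 0.026, "z": 0, "ax": 0, "ay": 0, "az": 5.3, "fingers": 0.06}
  ]
}}

```text
clock: 1.6
tool_pos: [0.4943, -0.3416, 0.2056]
eef_rot: [180.0, 0.0, 75.2]
contact_force: [-0.3, 0.3, 0.6]
width: 0.0601
finger_force: 0.0
```

{"op": "apply_moves", "data": {
  "motion": [
    {"x": 0.025, "y": 0.026, "z": -0.02, "ax": 0, "ay": 0, "az": 5.3, "fingers": 0.06},
    {"x": 0.025, "y": 0.026, "z": -0.02, "ax": 0, "ay": 0, "az": 5.3, "fingers": 0.06},
    {"x": 0.025, "y": 0.026, "z": -0.02, "ax": 0, "ay": 0, "az": 5.3, "fingers": 0.06},
    {"x": 0.025, "y": 0.026, "z": -0.02, "ax": 0, "ay": 0, "az": 5.3, "fingers": 0.06},
    {"x": 0.02, "y": 0.023, "z": -0.02, "ax": 0, "ay": 0, "az": 5.6, "fingers": 0.06}
  ]
}}

```text
clock: 2.1
tool_pos: [0.6146, -0.2143, 0.1048]
eef_rot: [180.0, 0.0, 102.1]
contact_force: [0.3, 0.7, 0.8]
width: 0.06
finger_force: 0.0
```

{"op": "apply_moves", "data": {
  "motion": [
    {"x": 0, "y": 0, "z": -0.02, "ax": 0, "ay": 0, "az": 0, "fingers": 0.06},
    {"x": 0, "y": 0, "z": 0, "ax": 0, "ay": 0, "az": 0, "fingers": 0.06}
  ]
}}

```text
clock: 2.3
tool_pos: [0.6117, -0.2137, 0.082]
eef_rot: [-179.7, -0.2, 101.9]
contact_force: [-0.4, 0.2, -0.3]
width: 0.0598
finger_force: 0.0
```

```bash
python3 - <<'E'
from h import *
print(read_state()['tool_pos'],read_state()['eef_rot'])
for n in('top','side'):
    p=cam(n);c=(350,205) if n=='top' else (310,200)
    cv2.imwrite(f'pics/{n}1.png',cv2.resize(p['image'][c[1]-60:c[1]+60,c[0]-80:c[0]+80,::-1],None,fx=5,fy=5,interpolation=3))
E
```

```text
[ 0.61174445 -0.21374277  0.08197785] [-179.72382945   -0.23314608  101.8734537 ]
```

View pics/side1.png

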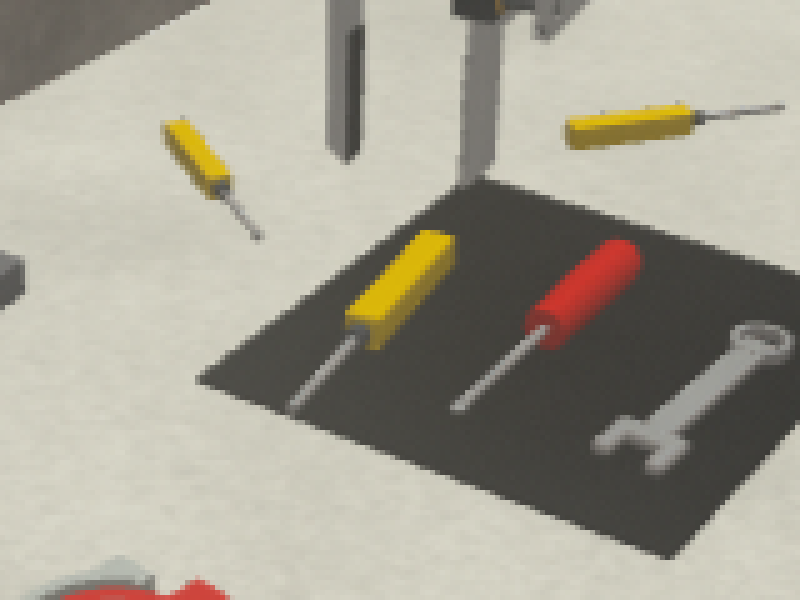

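Crop of the side view: the open fingers (tips at about crop (345,160) and (470,180)) straddle the yellow handle (crop 400,290), 80 mm above it; the red screwdriver is clear of them. Descending and gripping.

{"op": "apply_moves", "data": {
  "motion": [
    {"x": 0.001, "y": -0.001, "z": -0.025, "ax": 0, "ay": 0, "az": 0, "fingers": 0.06},
    {"x": 0, "y": 0, "z": -0.025, "ax": 0, "ay": 0, "az": 0, "fingers": 0.06},
    {"x": 0, "y": 0, "z": -0.016, "ax": 0, "ay": 0, "az": 0, "fingers": 0.06},
    {"x": 0, "y": 0, "z": 0, "ax": 0, "ay": 0, "az": 0, "fingers": 0.06},
    {"x": 0, "y": 0, "z": 0, "ax": 0, "ay": 0, "az": 0, "fingers": 0.06}
  ]
}}

```text
clock: 2.9
tool_pos: [0.6149, -0.2174, 0.0206]
eef_rot: [179.9, 0.1, 101.8]
contact_force: [-0.9, -0.8, 0.3]
width: 0.0601
finger_force: 0.0
```

{"op": "apply_moves", "data": {
  "motion": [
    {"x": -0.001, "y": 0.002, "z": -0.011, "ax": 0, "ay": 0, "az": 0, "fingers": 0.06},
    {"x": 0, "y": 0, "z": 0, "ax": 0, "ay": 0, "az": 0, "fingers": 0.06},
    {"x": 0, "y": 0, "z": 0, "ax": 0, "ay": 0, "az": 0, "fingers": 0.06}
  ]
}}

```text
clock: 3.2
tool_pos: [0.6134, -0.2146, 0.0086]
eef_rot: [-180.0, 0.0, 101.8]
contact_force: [0.7, -0.1, 0.1]
width: 0.0596
finger_force: 0.0
```

{"op": "apply_moves", "data": {
  "motion": [
    {"x": 0, "y": 0, "z": 0, "ax": 0, "ay": 0, "az": 0, "fingers": 0},
    {"x": 0, "y": 0, "z": 0, "ax": 0, "ay": 0, "az": 0, "fingers": 0},
    {"x": 0, "y": 0, "z": 0, "ax": 0, "ay": 0, "az": 0, "fingers": 0},
    {"x": 0, "y": 0, "z": 0, "ax": 0, "ay": 0, "az": 0, "fingers": 0},
    {"x": 0, "y": 0, "z": 0, "ax": 0, "ay": 0, "az": 0, "fingers": 0}
  ],
  "force": 50
}}

```text
clock: 3.7
tool_pos: [0.6134, -0.2148, 0.0085]
eef_rot: [180.0, 0.0, 101.8]
contact_force: [-0.2, 0.8, -0.5]
width: 0.0233
finger_force: 0.0
```

{"op": "apply_moves", "data": {
  "motion": [
    {"x": 0, "y": 0, "z": 0.01, "ax": 0, "ay": 0, "az": 0, "fingers": 0},
    {"x": 0, "y": 0, "z": 0.025, "ax": 0, "ay": 0, "az": 0, "fingers": 0},
    {"x": 0, "y": 0, "z": 0.03, "ax": 0, "ay": 0, "az": 0, "fingers": 0},
    {"x": 0, "y": 0, "z": 0.03, "ax": 0, "ay": 0, "az": 0, "fingers": 0},
    {"x": 0, "y": 0, "z": 0.0, "ax": 0, "ay": 0, "az": 0, "fingers": 0}
  ]
}}

```text
clock: 4.2
tool_pos: [0.6166, -0.2164, 0.1095]
eef_rot: [179.6, 0.4, 101.8]
contact_force: [0.5, -0.6, -0.7]
width: 0.0195
finger_force: 50.0
```

```bash
python3 - <<'E'
from h import *
st=read_state();print(st['tool_pos'],st['eef_rot'],st['finger_force'],st['width'])
X=np.array(st['tool_pos']);d=np.array([np.cos(np.radians(101.8)),np.sin(np.radians(101.8)),0])
out=[]
for n in('top','side'):
    p=cam(n);P=proj(p,[X+[0,0,.006],X+[0,0,.006]+d*.13]);print(n,P)
    c=P.mean(0).astype(int);o=c-[50,75]
    im=cv2.resize(p['image'][o[1]:o[1]+150,o[0]:o[0]+100,::-1],None,fx=4,fy=4,interpolation=3)
    print(o);out.append(im);np.savez(n+'_lift.npz',**{k:p[k] for k in('image','rvec','tvec','intrinsics')})
cv2.imwrite('pics/lift.png',np.hstack(out))
E
```

```text
[ 0.61656773 -0.21637578  0.10946696] [179.56601582   0.3746298  101.7949282 ] 49.99972343444824 0.01948286625634737
top [[351.38078997 202.53177604]
 [296.22717664 213.19209671]]
[273 132]
side [[310.3910487  160.9695857 ]
 [287.59764166 183.03519042]]
[248  97]
```

View pics/lift.png

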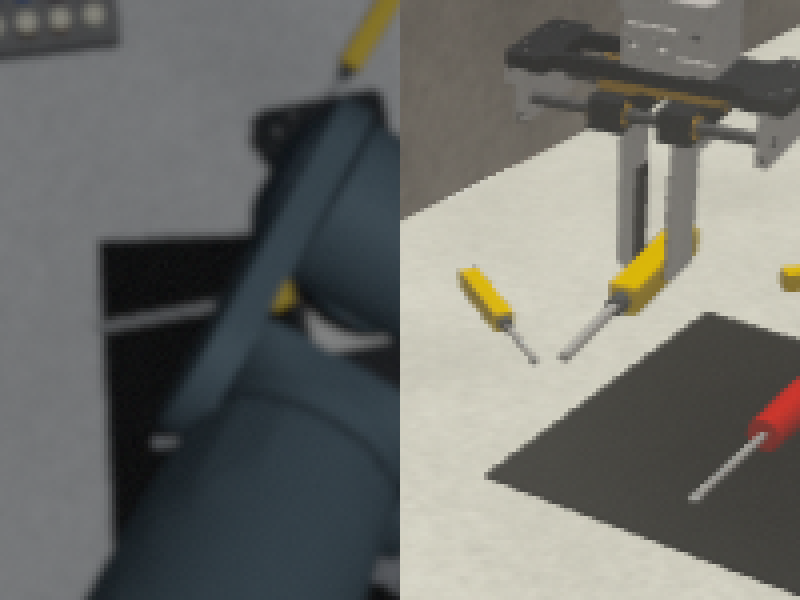

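```bash
python3 - <<'E'
from h import *
a=np.load('top_lift.npz');b=np.load('side_lift.npz')
def tri(ua,ub):
    (c1,d1),(c2,d2)=ray(a,ua),ray(b,ub);s=np.linalg.lstsq(np.c_[d1,-d2],c2-c1,rcond=None)[0]
    q,r=c1+s[0]*d1,c2+s[1]*d2;return (q+r)/2,np.linalg.norm(q-r)
print(tri((298.3,213.2),(288.2,186.6)))
T=np.array([.6166,-.2164,.1095])
d=np.array([-.2045,.979,0])
for zt in(.115,.11,.105,.10,.095): print(zt,proj(b,[T*[1,1,0]+d*.13+[0,0,zt]]),proj(a,[T*[1,1,0]+d*.13+[0,0,zt]]))
for L,z in ((.05,.0155),(.062,.0155)): print(proj(b,[T+d*L+[0,0,z-.0155+.006]]))
E
```

```text
(array([ 0.59114135, -0.09401844,  0.10372786]), np.float64(0.0010915157379060032))
0.115 [[287.58602574 183.21082533]] [[296.22365946 213.18975136]]
0.11 [[287.5600576  185.14300339]] [[296.15212706 213.31056746]]
0.105 [[287.5342055 187.066548 ]] [[296.0812298  213.43031084]]
0.1 [[287.50846865 188.98151691]] [[296.01095923 213.54899574]]
0.095 [[287.48284629 190.88796732]] [[295.9413071  213.66663613]]
[[302.07699662 168.99362487]]
[[300.00118141 171.00283714]]
```

Left: top crop with the shank tip at crop (103,325); right: side crop with the pick gripped and level, tip at crop (562,358). The tip is about 0.125 m ahead of the TCP and 4 mm below it. Moving to in front of the red notch.

{"op": "apply_moves", "data": {
  "motion": [
    {"x": -0.032, "y": 0.03, "z": 0, "ax": 0, "ay": 0, "az": -4.3, "fingers": 0},
    {"x": -0.032, "y": 0.03, "z": 0, "ax": 0, "ay": 0, "az": -4.3, "fingers": 0},
    {"x": -0.032, "y": 0.03, "z": 0, "ax": 0, "ay": 0, "az": -4.3, "fingers": 0},
    {"x": -0.032, "y": 0.03, "z": 0, "ax": 0, "ay": 0, "az": -4.3, "fingers": 0},
    {"x": -0.032, "y": 0.029, "z": 0, "ax": 0, "ay": 0, "az": -4.1, "fingers": 0}
  ],
  "force": 60
}}

```text
clock: 4.8
tool_pos: [0.4504, -0.064, 0.1012]
eef_rot: [-179.8, -0.1, 80.3]
contact_force: [0.4, 0.0, -0.4]
width: 0.0196
finger_force: 60.0
```

{"op": "apply_moves", "data": {
  "motion": [
    {"x": 0, "y": 0, "z": -0.02, "ax": 0, "ay": 0, "az": 0, "fingers": 0},
    {"x": 0, "y": 0, "z": -0.02, "ax": 0, "ay": 0, "az": 0, "fingers": 0},
    {"x": 0, "y": 0, "z": -0.016, "ax": 0, "ay": 0, "az": 0, "fingers": 0},
    {"x": 0, "y": 0, "z": 0, "ax": 0, "ay": 0, "az": 0, "fingers": 0},
    {"x": 0, "y": 0, "z": 0, "ax": 0, "ay": 0, "az": 0, "fingers": 0}
  ]
}}

```text
clock: 5.3
tool_pos: [0.4524, -0.0654, 0.0465]
eef_rot: [-179.9, -0.0, 80.5]
contact_force: [1.2, -0.6, 0.1]
width: 0.0195
finger_force: 60.0
```

```bash
python3 - <<'E'
from fit import *
st=read_state();print(st['tool_pos'],st['eef_rot'],st['finger_force'],st['width'])
out=[]
for n,c in(('top',(225,255)),('side',(280,260))):
    p=cam(n);o=np.array(c)-[50,75]
    im=cv2.resize(p['image'][o[1]:o[1]+150,o[0]:o[0]+100,::-1],None,fx=4,fy=4,interpolation=3)
    F=fr(.4815,.098,np.radians(80.5))
    for L in ([(0,-.009,.062),(0,.009,.062)],[(0,-.009,.066),(.02,-.009,.066),(.02,.009,.066),(0,.009,.066)],[(.008,-.046,.07),(.1,-.046,.07),(.1,.046,.07),(.008,.046,.07)]):
        q=((proj(p,F(L))+.5-o)*4).astype(np.int32);cv2.polylines(im,[q],True,(0,255,0),1)
    print(n,o,proj(p,F([(0,0,.062),(0,0,.05),(-.04,0,.05)])));out.append(im);np.savez(n+'_pre.npz',**{k:p[k] for k in('image','rvec','tvec','intrinsics')})
cv2.imwrite('pics/pre.png',np.hstack(out))
E
```

```text
[ 0.45244753 -0.0653543   0.04650708] [-1.79850222e+02 -3.41420426e-02  8.04876420e+01] 59.999799728393555 0.019476876322225833
top [175 180] [[217.11392518 258.32641777]
 [217.75861126 258.14198052]
 [233.93808684 261.11249524]]
side [230 185] [[272.87607078 258.82175036]
 [272.89547044 263.72886998]
 [287.77942268 255.5959768 ]]
```

View pics/pre.png

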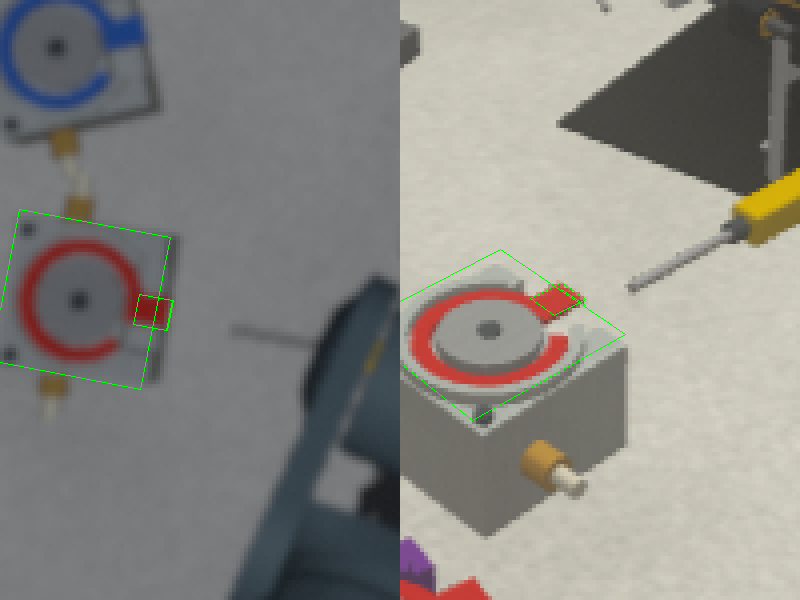

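The green model matches the red lug (its outer edge is at top crop (172,312)); the pick tip (top crop (233,328), side crop (632,289)) lies about 40 mm in front of it, slightly low. Raising 4 mm and inserting.

{"op": "apply_moves", "data": {
  "motion": [
    {"x": 0.003, "y": 0, "z": 0.004, "ax": 0, "ay": 0, "az": 0, "fingers": 0},
    {"x": 0.003, "y": 0.018, "z": 0, "ax": 0, "ay": 0, "az": 0, "fingers": 0},
    {"x": 0.003, "y": 0.018, "z": 0, "ax": 0, "ay": 0, "az": 0, "fingers": 0},
    {"x": 0.003, "y": 0.018, "z": 0, "ax": 0, "ay": 0, "az": 0, "fingers": 0},
    {"x": 0, "y": 0, "z": 0, "ax": 0, "ay": 0, "az": 0, "fingers": 0}
  ]
}}

```text
clock: 5.9
tool_pos: [0.4662, -0.0106, 0.0523]
eef_rot: [179.9, -0.0, 80.6]
contact_force: [-0.3, -0.2, -0.5]
width: 0.0193
finger_force: 60.0
```

```bash
python3 - <<'E'
from fit import *
st=read_state();print(st['tool_pos'],st['eef_rot'],st['contact_force'])
out=[]
for n,c in(('top',(225,255)),('side',(280,260))):
    p=cam(n);o=np.array(c)-[50,75]
    out.append(cv2.resize(p['image'][o[1]:o[1]+150,o[0]:o[0]+100,::-1],None,fx=4,fy=4,interpolation=3))
cv2.imwrite('pics/ins.png',np.hstack(out))
E
```

```text
[ 0.4662081  -0.01061521  0.05234442] [ 1.79913743e+02 -2.72175011e-03  8.06290404e+01] [-0.26812338 -0.16339436 -0.47141437]
```

View pics/ins.png

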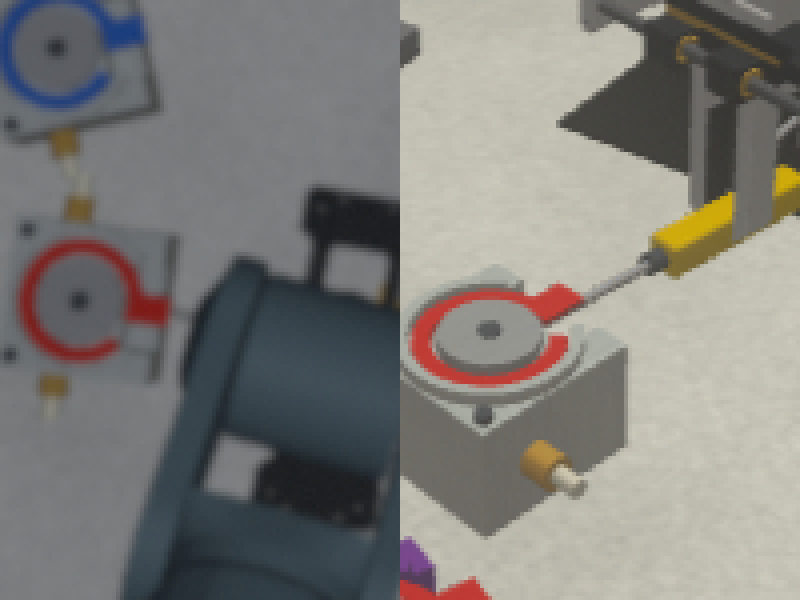

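The shank now passes under the red lug (top crop (180,315), side crop (590,297)), about 15 mm in, with the ring undisturbed. Lifting along the arc.

{"op": "apply_moves", "data": {
  "motion": [
    {"x": 0, "y": 0, "z": 0.007, "ax": 0, "ay": 0, "az": 0, "fingers": 0},
    {"x": 0, "y": 0, "z": 0.007, "ax": 0, "ay": 0, "az": 0, "fingers": 0},
    {"x": 0, "y": 0.001, "z": 0.007, "ax": 0, "ay": 0, "az": 0, "fingers": 0},
    {"x": 0, "y": 0.002, "z": 0.007, "ax": 0, "ay": 0, "az": 0, "fingers": 0},
    {"x": 0, "y": 0.003, "z": 0.007, "ax": 0, "ay": 0, "az": 0, "fingers": 0}
  ]
}}

```text
clock: 6.5
tool_pos: [0.4657, -0.0059, 0.0874]
eef_rot: [179.9, 0.0, 80.5]
contact_force: [1.3, -0.3, -1.3]
width: 0.0195
finger_force: 60.0
```

{"op": "apply_moves", "data": {
  "motion": [
    {"x": 0, "y": 0.003, "z": 0.006, "ax": 0, "ay": 0, "az": 0, "fingers": 0},
    {"x": 0.001, "y": 0.003, "z": 0.006, "ax": 0, "ay": 0, "az": 0, "fingers": 0},
    {"x": 0.001, "y": 0.004, "z": 0.006, "ax": 0, "ay": 0, "az": 0, "fingers": 0},
    {"x": 0.001, "y": 0.004, "z": 0.005, "ax": 0, "ay": 0, "az": 0, "fingers": 0},
    {"x": 0, "y": 0, "z": 0, "ax": 0, "ay": 0, "az": 0, "fingers": 0}
  ]
}}

```text
clock: 7.0
tool_pos: [0.469, 0.0087, 0.1103]
eef_rot: [179.9, -0.0, 80.5]
contact_force: [0.1, -0.3, 0.2]
width: 0.0198
finger_force: 60.0
```

```bash
python3 - <<'E'
from fit import *
st=read_state();print(st['tool_pos'],st['eef_rot'],st['contact_force'])
out=[]
for n,c in(('top',(225,255)),('side',(280,230))):
    p=cam(n);o=np.array(c)-[50,75]
    out.append(cv2.resize(p['image'][o[1]:o[1]+150,o[0]:o[0]+100,::-1],None,fx=4,fy=4,interpolation=3))
cv2.imwrite('pics/up.png',np.hstack(out))
E
```

```text
[0.46899245 0.00874022 0.11026335] [ 1.79921173e+02 -6.04514440e-03  8.05361512e+01] [ 0.06123036 -0.3429171   0.18635933]
```

View pics/up.png

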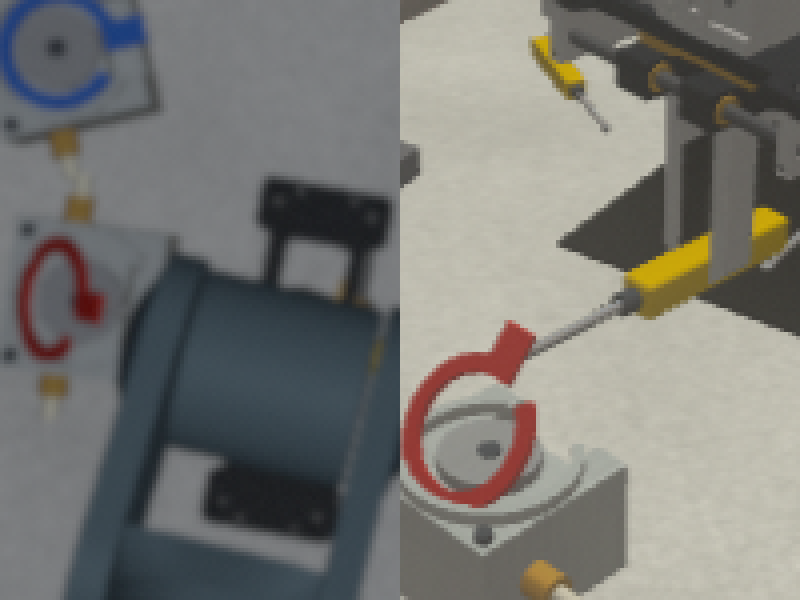

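The red ring stands at roughly 45 degrees or more on the pick (lug at side crop (515,350), tip beneath it); blue is seated. Backing the pick out and returning.

{"op": "apply_moves", "data": {
  "motion": [
    {"x": 0, "y": -0.001, "z": -0.004, "ax": 0, "ay": 0, "az": 0, "fingers": 0},
    {"x": -0.002, "y": -0.014, "z": -0.002, "ax": 0, "ay": 0, "az": 0, "fingers": 0},
    {"x": -0.002, "y": -0.015, "z": 0, "ax": 0, "ay": 0, "az": 0, "fingers": 0},
    {"x": -0.003, "y": -0.015, "z": 0, "ax": 0, "ay": 0, "az": 0, "fingers": 0},
    {"x": -0.003, "y": -0.015, "z": 0, "ax": 0, "ay": 0, "az": 0, "fingers": 0}
  ]
}}

```text
clock: 7.6
tool_pos: [0.4579, -0.0523, 0.1028]
eef_rot: [-179.9, -0.0, 80.5]
contact_force: [0.3, 0.5, 0.3]
width: 0.0192
finger_force: 60.0
```

{"op": "apply_moves", "data": {
  "motion": [
    {"x": 0.031, "y": -0.033, "z": 0, "ax": 0, "ay": 0, "az": 4.3, "fingers": 0},
    {"x": 0.031, "y": -0.033, "z": 0, "ax": 0, "ay": 0, "az": 4.3, "fingers": 0},
    {"x": 0.031, "y": -0.033, "z": 0, "ax": 0, "ay": 0, "az": 4.3, "fingers": 0},
    {"x": 0.031, "y": -0.033, "z": 0, "ax": 0, "ay": 0, "az": 4.3, "fingers": 0},
    {"x": 0.031, "y": -0.033, "z": 0, "ax": 0, "ay": 0, "az": 4.1, "fingers": 0}
  ]
}}

```text
clock: 8.1
tool_pos: [0.614, -0.2183, 0.1023]
eef_rot: [-179.9, -0.1, 101.9]
contact_force: [-0.0, 1.3, -0.6]
width: 0.0194
finger_force: 60.0
```

{"op": "apply_moves", "data": {
  "motion": [
    {"x": 0, "y": 0, "z": -0.02, "ax": 0, "ay": 0, "az": 0, "fingers": 0},
    {"x": 0, "y": 0, "z": -0.02, "ax": 0, "ay": 0, "az": 0, "fingers": 0},
    {"x": 0, "y": 0, "z": -0.02, "ax": 0, "ay": 0, "az": 0, "fingers": 0},
    {"x": 0, "y": 0, "z": 0, "ax": 0, "ay": 0, "az": 0, "fingers": 0},
    {"x": 0, "y": 0, "z": 0, "ax": 0, "ay": 0, "az": 0, "fingers": 0}
  ]
}}

```text
clock: 8.6
tool_pos: [0.613, -0.2167, 0.0429]
eef_rot: [-179.9, -0.1, 101.8]
contact_force: [0.9, -0.3, -0.2]
width: 0.0193
finger_force: 60.0
```

{"op": "apply_moves", "data": {
  "motion": [
    {"x": 0, "y": 0, "z": -0.012, "ax": 0, "ay": 0, "az": 0, "fingers": 0},
    {"x": 0, "y": 0, "z": -0.01, "ax": 0, "ay": 0, "az": 0, "fingers": 0},
    {"x": 0, "y": 0, "z": 0, "ax": 0, "ay": 0, "az": 0, "fingers": 0},
    {"x": 0, "y": 0, "z": 0, "ax": 0, "ay": 0, "az": 0, "fingers": 0}
  ]
}}

```text
clock: 9.0
tool_pos: [0.6132, -0.2166, 0.0212]
eef_rot: [-180.0, -0.0, 101.8]
contact_force: [-0.0, 0.0, -0.3]
width: 0.0194
finger_force: 60.0
```

{"op": "apply_moves", "data": {
  "motion": [
    {"x": 0, "y": 0, "z": -0.002, "ax": 0, "ay": 0, "az": 0, "fingers": 0},
    {"x": 0, "y": 0, "z": 0, "ax": 0, "ay": 0, "az": 0, "fingers": 0},
    {"x": 0, "y": 0, "z": 0, "ax": 0, "ay": 0, "az": 0, "fingers": 0}
  ]
}}

```text
clock: 9.3
tool_pos: [0.6136, -0.2168, 0.0197]
eef_rot: [180.0, 0.0, 101.8]
contact_force: [-0.1, -0.4, 0.0]
width: 0.0193
finger_force: 60.0
```

{"op": "apply_moves", "data": {
  "motion": [
    {"x": 0, "y": 0, "z": -0.002, "ax": 0, "ay": 0, "az": 0, "fingers": 0},
    {"x": 0, "y": 0, "z": 0, "ax": 0, "ay": 0, "az": 0, "fingers": 0},
    {"x": 0, "y": 0, "z": 0, "ax": 0, "ay": 0, "az": 0, "fingers": 0}
  ]
}}

```text
clock: 9.6
tool_pos: [0.6133, -0.2167, 0.0174]
eef_rot: [-180.0, -0.0, 101.8]
contact_force: [-0.3, 0.3, -0.1]
width: 0.0197
finger_force: 60.0
```

{"op": "apply_moves", "data": {
  "motion": [
    {"x": 0, "y": 0, "z": -0.002, "ax": 0, "ay": 0, "az": 0, "fingers": 0},
    {"x": 0, "y": 0, "z": 0, "ax": 0, "ay": 0, "az": 0, "fingers": 0},
    {"x": 0, "y": 0, "z": 0, "ax": 0, "ay": 0, "az": 0, "fingers": 0}
  ]
}}

```text
clock: 9.9
tool_pos: [0.6133, -0.2167, 0.0153]
eef_rot: [-180.0, -0.0, 101.8]
contact_force: [0.6, 0.2, -1.0]
width: 0.0194
finger_force: 60.0
```

```bash
python3 - <<'E'
from fit import *
st=read_state();print(st['tool_pos'],st['eef_rot'],st['contact_force'])
p=cam('side');o=np.array((280,190))-[80,75]
cv2.imwrite('pics/low.png',cv2.resize(p['image'][o[1]:o[1]+150,o[0]:o[0]+160,::-1],None,fx=4,fy=4,interpolation=3))
E
```

```text
[ 0.61329886 -0.21665051  0.01530087] [-1.79985475e+02 -1.00962514e-02  1.01792559e+02] [ 0.57194692  0.18799466 -1.00226609]
```

View pics/low.png

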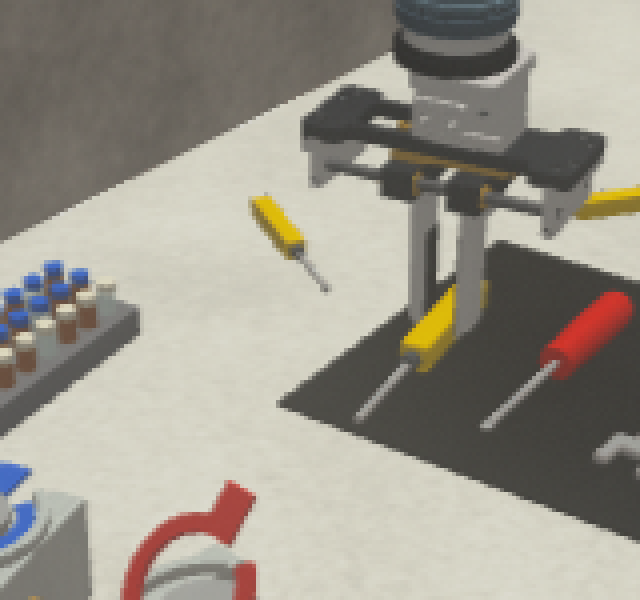

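The ring stays up (lug at crop (235,500)); the pick's tip at crop (360,419) is a few mm above its resting height. Lowering further until contact.

{"op": "apply_moves", "data": {
  "motion": [
    {"x": 0, "y": 0, "z": -0.002, "ax": 0, "ay": 0, "az": 0, "fingers": 0},
    {"x": 0, "y": 0, "z": 0, "ax": 0, "ay": 0, "az": 0, "fingers": 0},
    {"x": 0, "y": 0, "z": 0, "ax": 0, "ay": 0, "az": 0, "fingers": 0}
  ]
}}

```text
clock: 10.25
tool_pos: [0.6133, -0.2167, 0.0133]
eef_rot: [-180.0, -0.0, 101.8]
contact_force: [-0.5, -0.3, -0.8]
width: 0.0195
finger_force: 60.0
```

{"op": "apply_moves", "data": {
  "motion": [
    {"x": 0, "y": 0, "z": -0.0015, "ax": 0, "ay": 0, "az": 0, "fingers": 0},
    {"x": 0, "y": 0, "z": 0, "ax": 0, "ay": 0, "az": 0, "fingers": 0},
    {"x": 0, "y": 0, "z": 0, "ax": 0, "ay": 0, "az": 0, "fingers": 0}
  ]
}}

```text
clock: 10.55
tool_pos: [0.6133, -0.2167, 0.0119]
eef_rot: [-180.0, -0.0, 101.8]
contact_force: [-0.6, 0.1, -1.0]
width: 0.0196
finger_force: 60.0
```

{"op": "apply_moves", "data": {
  "motion": [
    {"x": 0, "y": 0, "z": -0.0015, "ax": 0, "ay": 0, "az": 0, "fingers": 0},
    {"x": 0, "y": 0, "z": 0, "ax": 0, "ay": 0, "az": 0, "fingers": 0},
    {"x": 0, "y": 0, "z": 0, "ax": 0, "ay": 0, "az": 0, "fingers": 0}
  ]
}}

```text
clock: 10.85
tool_pos: [0.6135, -0.2168, 0.0106]
eef_rot: [180.0, 0.0, 101.8]
contact_force: [1.1, -0.6, -0.8]
width: 0.0186
finger_force: 60.0
```

{"op": "apply_moves", "data": {
  "motion": [
    {"x": 0, "y": 0, "z": -0.001, "ax": 0, "ay": 0, "az": 0, "fingers": 0},
    {"x": 0, "y": 0, "z": 0, "ax": 0, "ay": 0, "az": 0, "fingers": 0},
    {"x": 0, "y": 0, "z": 0, "ax": 0, "ay": 0, "az": 0, "fingers": 0}
  ]
}}

```text
clock: 11.15
tool_pos: [0.6136, -0.2168, 0.0105]
eef_rot: [-180.0, 0.0, 101.8]
contact_force: [-2.7, 0.7, 4.9]
width: 0.0192
finger_force: 60.0
```

```bash
python3 - <<'E'
from fit import *
st=read_state();print(st['tool_pos'],st['contact_force'])
p=cam('side');o=np.array((300,205))-[40,30]
cv2.imwrite('pics/low2.png',cv2.resize(p['image'][o[1]:o[1]+60,o[0]:o[0]+80,::-1],None,fx=8,fy=8,interpolation=3))
d=fr(.6133,-.2167,np.radians(101.8));print(o,proj(p,d([(.125,0,.014),(.125,0,.019),(.05,-.01,.004),(.05,-.01,.01)])))
E
```

```text
[ 0.61358114 -0.21682743  0.01046175] [-2.67040781  0.71182101  4.86145665]
[260 175] [[289.1736045  220.03546463]
 [289.20191528 218.2616868 ]
 [298.41023331 208.1619422 ]
 [298.46490736 206.11860708]]
```

View pics/low2.png

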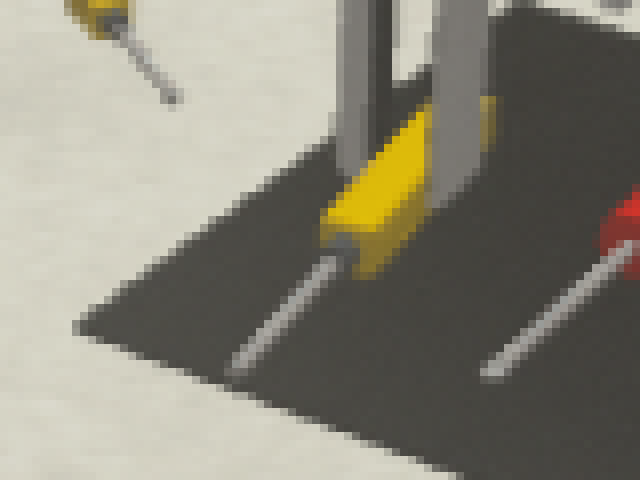

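The pick rests on the mat (tip at crop (237,370)) and the wrist reads 4.9 N of upward contact. Releasing and rising.

{"op": "apply_moves", "data": {
  "motion": [
    {"x": 0, "y": 0, "z": 0.001, "ax": 0, "ay": 0, "az": 0, "fingers": 0.06},
    {"x": 0, "y": 0, "z": 0, "ax": 0, "ay": 0, "az": 0, "fingers": 0.06},
    {"x": 0, "y": 0, "z": 0, "ax": 0, "ay": 0, "az": 0, "fingers": 0.06},
    {"x": 0, "y": 0, "z": 0, "ax": 0, "ay": 0, "az": 0, "fingers": 0.06},
    {"x": 0, "y": 0, "z": 0, "ax": 0, "ay": 0, "az": 0, "fingers": 0.06}
  ]
}}

```text
clock: 11.7
tool_pos: [0.6133, -0.2167, 0.0103]
eef_rot: [-180.0, -0.0, 101.8]
contact_force: [-0.3, -0.1, 0.0]
width: 0.0563
finger_force: 0.0
```

{"op": "apply_moves", "data": {
  "motion": [
    {"x": 0, "y": 0, "z": 0.02, "ax": 0, "ay": 0, "az": 0, "fingers": 0.06},
    {"x": 0, "y": 0, "z": 0.03, "ax": 0, "ay": 0, "az": 0, "fingers": 0.06},
    {"x": 0, "y": 0, "z": 0.03, "ax": 0, "ay": 0, "az": 0, "fingers": 0.06},
    {"x": 0, "y": 0, "z": 0.03, "ax": 0, "ay": 0, "az": 0, "fingers": 0.06},
    {"x": 0, "y": 0, "z": 0, "ax": 0, "ay": 0, "az": 0, "fingers": 0.06}
  ]
}}

```text
clock: 12.2
tool_pos: [0.6163, -0.2183, 0.1259]
eef_rot: [179.6, 0.4, 101.8]
contact_force: [0.9, -0.0, 0.5]
width: 0.0599
finger_force: 0.0
```

```bash
python3 - <<'E'
from fit import *
st=read_state();print(st['tool_pos'],st['width'],st['finger_force'])
p=cam('side','end.png')
v,f=fit(handmask,[(p,colmask(p,'yellow',[296,182,28,30]))],[.614,-.216,np.radians(102)],[.01,.01,.1]);print(v,f)
E
```

```text
[ 0.61632534 -0.21827083  0.12585034] 0.059926293277116564 0.0
[ 0.61505733 -0.22203127  1.84088346] -0.7483170466883822
```

View pics/end.png

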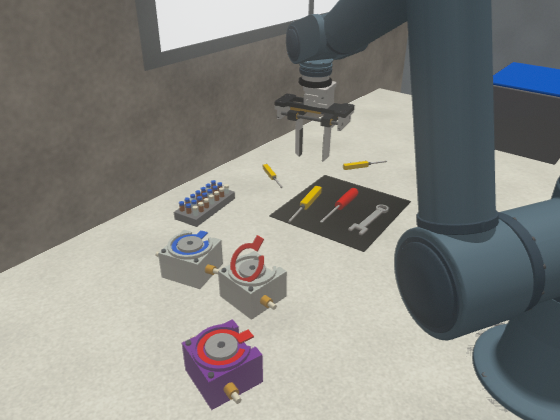

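The pick lies on the mat at (310,198), released. The red ring stands up at (247,258), and the blue ring is seated at (190,243). Handing in.

```bash
python3 -c "
from cell import env
print(env.finish_job())"
```

```text
the job is handed in; nothing more can be done
None
```

The job is handed in: in the last picture the red ring stands at roughly 45 degrees, the pick lies released on the mat and the blue ring is seated; no verdict came back from the judge.

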